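# Roll the poster tube under the paste pump

### The job

Get the poster tube ready for its address label: lift the stapler off the cutting mat and lay it down flat in the open wooden tray, without dropping it, then roll the tube gently along the mat, without lifting it, and stop it centred on the white line, lying straight along it with its blue band under the spout. With the tube lying still there, and not before, press the pump fully down to put paste on the band and let it spring back up. Leave everything else where it stands.

Things in the scene. Friction and masses are not known exactly. Their poses are not given: they have to be found in the camera images.
- tube: Smooth brown cardboard mailing tube, 90 mm thick, 250 mm long, 0.3 kg, lying on the mat left or right of the line, parallel to it within 0.05 rad. Origin: its middle, on its axis, 45 mm above the mat. x runs along it, away from the robot, to the end with the blue band (55 to 115 mm from the middle); y, z turn as it rolls. Pushed, it rolls straight; let go at 50 mm/s it runs on 4 mm, at 100, 15 mm.
- mark (a point): Point on the white tape line (290 by 12 mm) above which the middle of the tube belongs, on top of the mat (3 mm above the desk). x runs along the line, away from the robot to the pump bottle; y to the left across the mat; z up. The tube then lies along x, its band under the spout. The green cutting mat (fixed, 300 mm in x, 450 in y) is centred 15 mm to -x of here.
- pump_top (a point): Centre of the flat top (30 mm wide) of the pump's black head, 178 mm above the desk when up; goes down with it. The paste bottle under it (68 mm thick, in a steel holder 80 mm square fixed to the desk) has its axis 190 mm along +x from mark. A 12 mm thick spout sticks out 105 mm from the head to -x, over the line; its tip hangs 143 mm above the desk.
- pump (a joint): How far the pump's head is pressed down, in m: 0 up (at rest), 0.012 fully down. Sprung: 3 N to start it, 7 N to hold it fully down.
- stapler: A red and black desk stapler, 120 mm long, 34 mm wide, 54 mm high, 0.22 kg, lying on the mat on or beside the white line, where the tube has to go. Origin: centre of its underside. x along its length towards the nose, y across its width, z up. It can be gripped across its width.
- tray: Open wooden desk tray, fixed, 200 mm (x) by 150 mm (y) by 40 mm high, walls and floor 5 mm, on the desk to the left or right of the mat. Origin: centre of its underside; z up.
- books: Stack of three pocket scores, fixed, 200 mm (x) by 140 mm (y) by 54 mm high, on the other side of the mat from the tray. Origin: centre of its underside.
- tape_roll: Roll of brown parcel tape lying flat on the mat on the other side of the line from the tube, 96 mm across, 48 mm high. Origin: centre of its underside. To be left alone.
- pen_cup: Dark round pencil cup with pencils, 76 mm across, 100 mm high, the pencils reaching 167 mm, beyond the mat beside the pump bottle. Origin: centre of its underside. To be left alone.
- mug: Blue mug, 80 mm across, 92 mm high, its handle at its +y side reaching 77 mm from the centre, beyond the mat on the other side of the pump bottle. Origin: centre of its underside. To be left alone.
- specs: Dark brown spectacles case, 155 mm (x) by 60 mm by 42 mm high, near the robot. Origin: centre of its underside. To be left alone.
- ink: Small jar of dark blue ink, 52 mm across, 62 mm high, at the back. Origin: centre of its underside. To be left alone.

How it is judged:
On the way, in this order (a step that is already met when the one before it is completed fails the run):
1. the stapler lies flat in the tray, let go (x of stapler in the frame of tray between -0.08 and 0.08 m and y of stapler in the frame of tray between -0.06 and 0.06 m and z of stapler in the frame of tray below 0.012 m and angle between stapler's own z axis and vertical below 0.12 rad and contact force between the fingers and stapler below 0.1 N and linear speed of stapler below 0.02 m/s), for 0.2 s.
2. the tube is rolled over on its way (not slid along) (angle between tube's own z axis and vertical above 2.2 rad).
3. the tube lies still on the line, its blue band under the spout (y of tube in the frame of mark between -0.01 and 0.01 m and x of tube in the frame of mark between -0.024 and 0.024 m and z of tube in the frame of mark between 0.035 and 0.055 m and angle between the x axis of tube and the x axis of mark, either way round below 0.1 rad and linear speed of tube below 0.01 m/s and angular speed of tube below 0.2 rad/s), for 0.3 s.
4. the pump is pressed fully down, with the tube there (value of joint pump above 0.0095 m and y of tube in the frame of mark between -0.01 and 0.01 m and x of tube in the frame of mark between -0.024 and 0.024 m and z of tube in the frame of mark between 0.035 and 0.055 m and angle between the x axis of tube and the x axis of mark, either way round below 0.1 rad).
At the end, for the whole second after the job is handed in: Stapler flat and let go in the tray; tube at rest on the mat, its middle within 10 mm of the line across it and 24 mm of the marked place along it, axis within 0.1 rad of the line; pump, pressed at least 9.5 mm with the tube there, back up within 2 mm (all of step 1 and all of step 3 and value of joint pump below 0.002 m); the robot touches nothing.
It fails at once if the tube is lifted off the mat (middle more than 15 mm above its rolling height) (z of tube in the frame of mark above 0.06 m).
It fails at once if the tube is flung (faster than 0.4 m/s) (linear speed of tube above 0.4 m/s).
It fails at once if the stapler is dropped (moves faster than 0.8 m/s out of the fingers) (contact force between the fingers and stapler below 0.1 N and linear speed of stapler above 0.8 m/s).
It fails at once if the pump is pressed (over 4 mm) when the tube is not on the line (value of joint pump above 0.004 m and not (y of tube in the frame of mark between -0.01 and 0.01 m and x of tube in the frame of mark between -0.024 and 0.024 m and z of tube in the frame of mark between 0.035 and 0.055 m and angle between the x axis of tube and the x axis of mark, either way round below 0.1 rad)).
It fails at once if a bystander is pushed more than 20 mm or tipped (distance of any of tape_roll, pen_cup, mug, specs, ink from where it was at the start of the episode above 0.02 m or angle between any of tape_roll, pen_cup, mug, specs, ink's own z axis and vertical above 0.3 rad).
It also fails if it takes over 72 s, if anything falls off the work surface, if the arm or the gripper's body presses on something with over 40 N, if the wrist force passes 120 N, or if a joint passes its speed limit or range.

### The arm

A 6-joint arm with a two-finger parallel gripper is mounted at the origin on the work surface. World frame = base frame: x ahead of the robot, y to its left, z up, the work surface at z = 0. Lengths are in m, angles in rad, forces in N, time in s.
With the tool pointing down it reaches from about 0.375 to 0.9 m from the base axis. Payload 3.1 kg.
Tool frame: the origin (TCP) lies between the finger pads; the fingertips stand 17 mm ahead of it and the grasp point (between the pads) lies 2 mm behind it; z points along the fingers, y is the line along which they close (so a half turn about z gives the same grasp; the last joint's range is limited). The gripper opens to 85 mm and grips with 20 to 120 N. Pads are 22 mm wide; open, the fingers measure 114 mm over their backs; the gripper's body (76 mm by 85 mm) begins 54 mm behind the grasp point. The pads swing forward as they close: fully open they stand 13 mm farther back than shut.
Start: joints at [-1.411, 0.527, 1.433, -0, 1.181, -0.178], TCP at [0.208, -0.589, 0.248] pointing down, gripper open.
Joint ranges: [-3.08, 3.08], [-0.75, 2.2], [0.22, 2.44], [-1.43, 4.57], [0, 2.65], [-2.85, 2.85]. Speed limits (rad/s): [2.79, 2.79, 3.14, 3.14, 3.14, 3.14].

### API

Orientations are given as a unit quaternion [x, y, z, w].
In Python, from station import sense, vision, order gives the robot as it stands.
- The arm moves only by the shell command python3 -m crank 'ROWS' [OPENING] [FORCE]. ROWS is JSON, a list of rows, each an object with "dp": the shift along the world's x, y, z in units of 30 mm (1.0 is 30 mm), a list of three; "angular": the turn, a rotation vector about the world's x, y, z in degrees, a list of three. In form: [{"dp": [dx, dy, dz], "angular": [ax, ay, az]}, ...]. A call has 1 to 20 rows; each row shifts and turns the commanded pose from where the row before left it; what a row does not reach is not made up. A row lasts 1/10 s, in which the tool goes at most 50 mm and 8.59 degrees, less where a joint would pass 70% of its speed; a pose out of reach is approached as far as the arm can. A call is refused whole if a number of a shift passes 1 or a number of a turn 8.59, either way. A call with a gripper value outside its range is refused whole. OPENING is the closure, from 0 (fully open) to 1 (shut), set as the call begins (- or left out, the last holds). The fingers move at their own pace and stop on an object; FORCE is the grip in N (left out, the last holds). Time passes only in rows, so rows that do not move let the fingers close. It gives the time, the measured TCP pose, the force, the opening and the grip force at its end, in the units of the state.
- sense(): the state, without advancing time (a new reading comes with each control period).
- vision.snapshot(name): name is "scene" or "top" or "wrist"; returns a dict with "image" (420x560x3 uint8, blue, green, red), "range_z" (420x560 float32, m along the optical axis (not along the pixel's ray), 0 where there is no reading), "mtx" (3x3 intrinsics, pixels), "pose" (4x4, takes a point from camera to world coordinates); the wrist camera has in their place "mount" (4x4, takes a point from camera to tool coordinates, whose origin is the TCP and whose axes are the flange's). Camera axes: x right, y down, z forward; pixel columns grow to the right and rows downward; lengths in m; the calibration is good to about 2 mm. A picture is of the moment at which its call begins: read the wrist's pose just before it.
- order.sign_off(): hands the job in; it is judged then, once.
The state is a dict: "t": time; "q": joint angles; "qd": joint speeds; "tau": joint torques, N m; "tcp_pos": TCP position; "tool_rot": TCP orientation; "force": force on the tool from outside, world axes, zero at the start; "ft_torque": the same for the moment, N m; "finger_gap": opening from 0.0 (shut) to 1.0 (fully open); "gripper_force": force on a finger pad.
Only numpy, scipy, OpenCV 4.12 (cv2) and the standard library are available. Lean on these libraries where they do the work, as an engineer would, in place of code of your own. Each camera call takes 0.05 s, during which the arm holds its last target. There are 200 camera calls.

## Working session

There is one attempt and no reset: what is moved stays moved. The work goes in short steps, Python scripts to look and compute and a shell command to move; the robot and the scene stay as the last step left them, time stands still between calls to the robot, and variables do not carry over. Pictures are saved under pics/ and viewed, at most 10 in all, crops included, and the job is handed in when it is done.

```bash
mkdir -p pics; cat > h.py <<'E'
import numpy as np, cv2
from station import sense, vision, order
from scipy.spatial.transform import Rotation as R
def snap(n):
    s=sense(); d=vision.snapshot(n)
    if 'pose' in d: T=np.array(d['pose'])
    else:
        W=np.eye(4); W[:3,:3]=R.from_quat(s['tool_rot']).as_matrix(); W[:3,3]=s['tcp_pos']; T=W@np.array(d['mount'])
    return d['image'],np.array(d['range_z']),np.array(d['mtx']),T
def cloud(z,K,T):
    v,u=np.mgrid[:z.shape[0],:z.shape[1]]
    P=np.stack([(u-K[0,2])/K[0,0]*z,(v-K[1,2])/K[1,1]*z,z],-1)
    W=P@T[:3,:3].T+T[:3,3]; W[z<=0]=np.nan
    return W
E
python3 - <<'E'
from h import *
for n in('top','scene'):
    im,z,K,T=snap(n); cv2.imwrite(f'pics/{n}.png',im); np.savez(f'{n}.npz',im=im,W=cloud(z,K,T),K=K,T=T)
    print(n,T[:3,3].round(3),(z>0).mean())
print(sense())
E
```

```text
top [0.417 0.013 1.529] 0.996062925170068
scene [1.058 0.48  1.205] 0.9959438775510204
{'t': 0.1, 'q': array([-1.41049300e+00,  5.28393656e-01,  1.43378331e+00,  4.14532415e-06,
        1.18137522e+00, -1.78533965e-01]), 'qd': array([ 5.12365224e-04, -2.37318629e-03, -6.96781527e-04,  8.30586603e-05,
       -5.73364114e-04, -1.28897576e-03]), 'tau': array([-6.91422210e-04, -4.43306136e+01, -1.78585392e+01, -2.62097446e-04,
        3.84285333e-03, -1.15643751e-06]), 'tcp_pos': array([ 0.20765434, -0.58885037,  0.24741595]), 'tool_rot': array([ 9.85682615e-01,  1.68608488e-01,  1.08474039e-05, -9.79709884e-04]), 'force': array([ 0.400743  , -0.31759195,  0.63790821]), 'ft_torque': array([ 0.02440045, -0.03621332, -0.00982336]), 'gripper_force': 0.0, 'finger_gap': 0.996587171716981}
```

View pics/top.png

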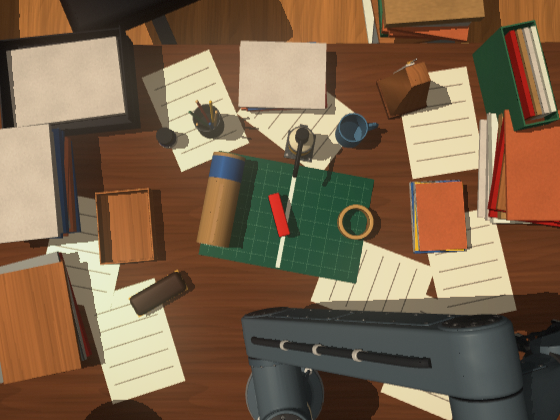

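View pics/scene.png

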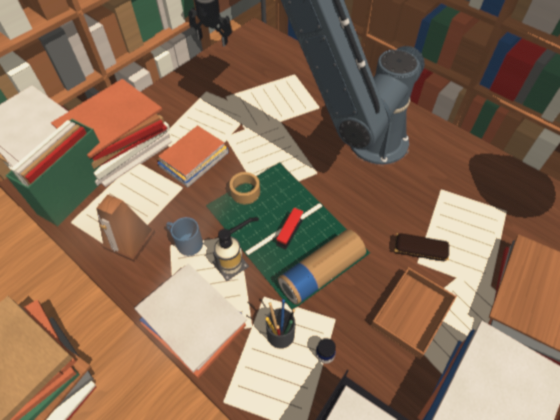

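The top view has the tube at (222,200), left of the line. The stapler is at (279,215) on the line, the tray at (125,226), the pump head at (301,133), the tape roll at (356,222) and the white line runs from (278,265) to (297,178). Next I'll measure these.

```bash
python3 - <<'E'
from h import *
for n in('top','scene'):
    d=np.load(n+'.npz'); im,W=d['im'],d['W']; hsv=cv2.cvtColor(im,cv2.COLOR_BGR2HSV); H,S,V=hsv[...,0].astype(int),hsv[...,1],hsv[...,2]
    X,Y,Z=np.moveaxis(W,-1,0)
    def rep(name,m,k=1):
        m=m.astype(np.uint8); nn,l,st,_=cv2.connectedComponentsWithStats(m)
        i=1+np.argmax(st[1:,4]); q=W[l==i]; r=cv2.minAreaRect((q[:,:2]*1000).astype(np.float32))
        print(n,name,len(q),'mean',q.mean(0).round(4),'rect',np.round(r[0],1),np.round(r[1],1),round(r[2],1),'z',np.nanpercentile(q[:,2],[5,50,98]).round(4))
        return q
    reg=(X>.3)&(X<.95)&(abs(Y)<.6)
    g=rep('mat',reg&(H>65)&(H<92)&(S>90)&(Z<.02))
    c=g.mean(0)
    near=(np.hypot(X-c[0],Y-c[1])<.32)
    rep('line',near&(Z<.012)&(S<60)&(V>140)&(np.hypot(X-c[0],Y-c[1])<.2))
    rep('stapler',near&((H<6)|(H>174))&(S>150)&(Z>.03))
    t=rep('tube',near&(Z>.055)&(Z<.13)&(Y>c[1])&(X<c[0]+.15)&(Y-c[1]<.2))
    top=t[t[:,2]>np.percentile(t[:,2],98)-.01]
    mu=top.mean(0); u,s,vt=np.linalg.svd(top-mu,full_matrices=False); print(' ridge',mu.round(4),vt[0].round(3), ((top-mu)@vt[0]).min(),((top-mu)@vt[0]).max())
    rep('tray',reg&(Y>c[1]+.2)&(Z>.03)&(Z<.05)&(X>.4))
    rep('roll',near&(Z>.03)&(Z<.06)&(Y<c[1]))
    rep('head',near&(Z>.165)&(Z<.2)&(abs(Y-c[1])<.09))
    rep('black>.12',near&(Z>.12)&(Z<.2)&(abs(Y-c[1])<.09))
    rep('mug',(Z>.08)&(Z<.1)&(H>95)&(H<120)&(S>60)&(Y<c[1])&(X>.4)&(Y>-.4))
    rep('cup',(Z>.085)&(Z<.2)&(Y>c[1]+.1)&(Y<.4)&(X>.6)&(X<.8)&(V<80))
    print(' mat tall', )
E
```

```text
top mat 6737 mean [ 0.4673 -0.1178  0.0031] rect [ 470.1 -122.5] [222.6 298.3] 78.5 z [-0.0025  0.0031  0.0101]
top line 764 mean [ 0.3576 -0.2457  0.0016] rect [ 341.3 -240.7] [ 78.  135.3] 69.0 z [-0.0041  0.0016  0.0087]
top stapler 489 mean [0.4942 0.011  0.0515] rect [494.4  10.8] [118.1  31.5] 14.9 z [0.0446 0.0516 0.0594]
top tube 56 mean [ 0.4481 -0.0013  0.0575] rect [449.2  -0.7] [25.8 29.2] 15.6 z [0.0552 0.0574 0.0611]
 ridge [ 0.4481 -0.0013  0.0575] [-0.591  0.807 -0.018] -0.01679256690682687 0.01689777405787356
top tray 407 mean [0.5029 0.4381 0.0376] rect [480.5 437. ] [170.1 152.8] 5.0 z [0.0313 0.0377 0.0444]
top roll 1765 mean [ 0.484  -0.3963  0.0523] rect [ 488.7 -400.2] [ 74.8 189.4] 89.8 z [0.0359 0.0539 0.0595]
top head 265 mean [ 0.6667 -0.0449  0.1737] rect [653.6 -47.3] [ 31.3 106.8] 86.3 z [0.166  0.1736 0.1827]
top black>.12 350 mean [ 0.6615 -0.044   0.1671] rect [645.6 -48.3] [ 37.  122.5] 88.5 z [0.1339 0.1707 0.1826]
top mug 120 mean [ 0.7233 -0.1988  0.0907] rect [ 723.8 -191.4] [73.5 77.6] 54.3 z [0.0817 0.0914 0.0965]
top cup 44 mean [0.7274 0.1854
[... 575 characters left out ...]
 -0.014999887252784384 0.017787286913050582
scene tray 429 mean [0.5207 0.4401 0.0387] rect [482.4 435.5] [175.7 150.4] 4.7 z [0.0313 0.0393 0.045 ]
scene roll 924 mean [ 0.4912 -0.388   0.0509] rect [ 490.6 -394.6] [193.8  63.6] 0.5 z [0.0337 0.0542 0.0595]
scene head 245 mean [ 0.6705 -0.0445  0.1739] rect [657.7 -38.1] [ 32.5 110.3] 71.8 z [0.1663 0.1739 0.1816]
scene black>.12 394 mean [ 0.6755 -0.0434  0.161 ] rect [651.1 -47.1] [ 36.  129.2] 87.3 z [0.1238 0.1691 0.1813]
scene mug 17 mean [ 0.7614 -0.1786  0.0929] rect [ 761.1 -178.6] [ 8.1 34.2] 24.3 z [0.0881 0.0932 0.0969]
scene cup 78 mean [0.7781 0.2216 0.0962] rect [777.4 217.4] [22.1 63.7] 33.8 z [0.0867 0.0972 0.1034]
 mat tall
```

```bash
python3 - <<'E'
from h import *
for n in('top','scene'):
    d=np.load(n+'.npz'); im,W,K,T=d['im'],d['W'],d['K'],d['T']; hsv=cv2.cvtColor(im,cv2.COLOR_BGR2HSV); H,S,V=hsv[...,0].astype(int),hsv[...,1],hsv[...,2]
    X,Y,Z=np.moveaxis(W,-1,0)
    # cast rays onto z=.003
    v,u=np.mgrid[:420,:560]; D=np.stack([(u-K[0,2])/K[0,0],(v-K[1,2])/K[1,1],np.ones(u.shape)],-1)@T[:3,:3].T
    F=T[:3,3]+D*((.003-T[2,3])/D[...,2])[...,None]; x,y=F[...,0],F[...,1]
    m=(S<75)&(V>110)&(Z<.015)&(x>.33)&(x<.66)&(abs(y+.2*(x-.47)+.01)<.035)
    q=F[m][:,:2]; 
    for _ in range(3):
        vx,vy,x0,y0=cv2.fitLine(q.astype(np.float32),cv2.DIST_HUBER,0,.001,.001).ravel()
        e=(q[:,0]-x0)*-vy+(q[:,1]-y0)*vx; q=q[abs(e)<.01]
    s=(q-[x0,y0])@[vx,vy]
    a=np.array([x0,y0])+s.min()*np.array([vx,vy]); b=np.array([x0,y0])+s.max()*np.array([vx,vy])
    print(n,'line',len(q),a.round(4),b.round(4),'yaw',np.degrees(np.arctan2(vy,vx)).round(2),'len',np.ptp(s).round(4))
    m=((Z>.06)&(Z<.12)&(x>.3)&(X<.66)&(Y>.02)&(Y<.24)).astype(np.uint8)
    nn,l,st,_=cv2.connectedComponentsWithStats(m); i=1+np.argmax(st[1:,4]); t=W[l==i]
    r=cv2.minAreaRect((t[:,:2]*1000).astype(np.float32)); print(' tube',len(t),np.round(r[0],1),np.round(r[1],1),r[2])
    for lo in(.06,.08):
        top=t[t[:,2]>lo]; mu=top.mean(0); w=np.linalg.svd(top[:,:2]-mu[:2],full_matrices=False)[2][0]; w*=np.sign(w[0]); p=(top[:,:2]-mu[:2])@w
        mid=mu[:2]+w*(p.max()+p.min())/2; print('  ',mid.round(4),'yaw',np.degrees(np.arctan2(w[1],w[0])).round(2),np.ptp(p).round(4),mu[2].round(3))
    m=((Z>.165)&(Z<.19)&(abs(Y+.04)<.05)&(X>.66)&(X<.76)); q=W[m]; print(' head',q.mean(0).round(4),q.min(0).round(3),q.max(0).round(3))
    m=((Z>.12)&(Z<.19)&(abs(Y+.04)<.05)&(X>.54)&(X<.665)); q=W[m]; print(' spout',q.mean(0).round(4),q.min(0).round(3),q.max(0).round(3))
    m=((Z>.025)&(Z<.06)&(Y<-.08)&(Y>-.25)&(X<.6)&(X>.35)); q=W[m]; print(' roll',q.mean(0).round(4),q.min(0).round(3),q.max(0).round(3))
E
```

```text
top line 334 [0.3484 0.0167] [ 0.6534 -0.0442] yaw -11.29 len 0.3111
 tube 2915 [535.5 169.1] [ 88.3 251.2] 79.39818572998047
   [0.5352 0.1668] yaw -10.94 0.2512 0.084
   [0.5354 0.1691] yaw -11.0 0.2508 0.089
 head [ 0.6869 -0.0489  0.1761] [ 0.661 -0.065  0.166] [ 0.707 -0.034  0.186]
 spout [ 0.6241 -0.0366  0.1662] [ 0.585 -0.05   0.147] [ 0.665 -0.024  0.18 ]
 roll [ 0.4723 -0.201   0.0485] [ 0.426 -0.249  0.025] [ 0.519 -0.152  0.059]
scene line 339 [0.3481 0.0152] [ 0.6376 -0.042 ] yaw -11.17 len 0.295
 tube 2481 [538.9 169.6] [ 88.2 253.5] 79.51017761230469
   [0.5403 0.1762] yaw -11.67 0.2544 0.085
   [0.5389 0.1714] yaw -11.03 0.2532 0.09
 head [ 0.6914 -0.0481  0.176 ] [ 0.66  -0.067  0.165] [ 0.71  -0.033  0.184]
 spout [ 0.6284 -0.0369  0.1676] [ 0.587 -0.05   0.148] [ 0.664 -0.026  0.175]
 roll [ 0.4776 -0.1988  0.0446] [ 0.427 -0.248  0.025] [ 0.524 -0.153  0.06 ]
```

The line runs at −11.2°, with mark ≈ (0.506, −0.015). The tube is at (0.537, 0.170), 187 mm left of the line and already within 6 mm along it. The stapler is at (0.496, 0.0105), yaw 15°, and the pump head is at ≈ (0.69, −0.05). I'll go above the stapler now.

```bash
python3 -m crank '[{"dp":[0.48,1,-0.08],"angular":[0,0,-4.4]},{"dp":[0.48,1,-0.08],"angular":[0,0,0]},{"dp":[0.48,1,-0.08],"angular":[0,0,0]},{"dp":[0.48,1,-0.08],"angular":[0,0,0]},{"dp":[0.48,1,-0.08],"angular":[0,0,0]},{"dp":[0.48,1,-0.08],"angular":[0,0,0]},{"dp":[0.48,1,-0.08],"angular":[0,0,0]},{"dp":[0.48,1,-0.08],"angular":[0,0,0]},{"dp":[0.48,1,-0.08],"angular":[0,0,0]},{"dp":[0.48,1,-0.08],"angular":[0,0,0]},{"dp":[0.48,1,-0.08],"angular":[0,0,0]},{"dp":[0.48,1,-0.08],"angular":[0,0,0]},{"dp":[0.48,1,-0.08],"angular":[0,0,0]},{"dp":[0.48,1,-0.08],"angular":[0,0,0]},{"dp":[0.48,1,-0.08],"angular":[0,0,0]},{"dp":[0.48,1,-0.08],"angular":[0,0,0]},{"dp":[0.48,1,-0.08],"angular":[0,0,0]},{"dp":[0.48,1,-0.08],"angular":[0,0,0]},{"dp":[0.48,1,-0.08],"angular":[0,0,0]},{"dp":[0.48,1,-0.08],"angular":[0,0,0]}]' 0.1 60
cat > st.py <<'E'
from h import *
s=sense(); M=R.from_quat(s['tool_rot']).as_matrix(); print('t',s['t'],'tcp',s['tcp_pos'].round(4),'toolx yaw',np.degrees(np.arctan2(M[1,0],M[0,0])).round(2),'z',M[:,2].round(3),'gap',s['finger_gap'],s['force'].round(1),s['gripper_force'])
E
python3 - <<'E'
import st
from h import *
im,z,K,T=snap('wrist'); W=cloud(z,K,T); cv2.imwrite('pics/w1.png',im); print('cam',T[:3,3])
hsv=cv2.cvtColor(im,cv2.COLOR_BGR2HSV);H,S,V=hsv[...,0].astype(int),hsv[...,1],hsv[...,2]
m=((H<6)|(H>174))&(S>150)&(W[...,2]>.03)&(W[...,2]<.07); q=W[m]; print(len(q),cv2.minAreaRect((q[:,:2]*1000).astype(np.float32)),np.percentile(q[:,2],[5,50,95]))
E
```

```text
t: 2.1
tcp_pos: [0.496, 0.012, 0.2]
tool_rot: [0.991, 0.131, -0.0, -0.0]
force: [-0.4, -0.2, 0.4]
finger_gap: 0.901
gripper_force: 0.0
t 2.1 tcp [0.496 0.012 0.2  ] toolx yaw 15.02 z [-0.001  0.    -1.   ] gap 0.9011726919964155 [-0.4 -0.2  0.4] 0.0
cam [0.56186613 0.02938074 0.32543393]
5998 ((495.94598388671875, 12.100093841552734), (119.46894836425781, 31.88448715209961), 14.680733680725098) [0.04725085 0.05134548 0.05547543]
```

View pics/w1.png

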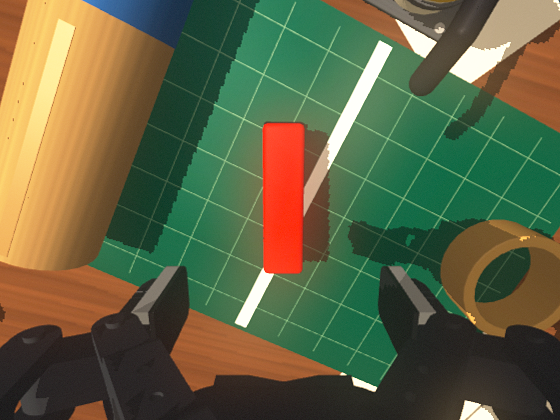

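The stapler is upright at (284,198), centred between the fingers, with the line on both sides of it and the tape roll at the right. I'll descend and grip.

```bash
python3 -m crank '[{"dp":[0,0,-0.9],"angular":[0,0,0]},{"dp":[0,0,-0.9],"angular":[0,0,0]},{"dp":[0,0,-0.9],"angular":[0,0,0]},{"dp":[0,0,-0.9],"angular":[0,0,0]},{"dp":[0,0,-0.8],"angular":[0,0,0]},{"dp":[0,0,-0.7],"angular":[0,0,0]},{"dp":[0,0,-0.5],"angular":[0,0,0]},{"dp":[0,0,0],"angular":[0,0,0]}]'
python3 -m crank '[{"dp":[0,0,0],"angular":[0,0,0]},{"dp":[0,0,0],"angular":[0,0,0]},{"dp":[0,0,0],"angular":[0,0,0]},{"dp":[0,0,0],"angular":[0,0,0]},{"dp":[0,0,0],"angular":[0,0,0]},{"dp":[0,0,0],"angular":[0,0,0]},{"dp":[0,0,0],"angular":[0,0,0]},{"dp":[0,0,0],"angular":[0,0,0]}]' 1 50
python3 - <<'E'
import numpy as np,cv2
for n in('top','scene'):
    d=np.load(n+'.npz'); W=d['W']; X,Y,Z=np.moveaxis(W,-1,0)
    m=((Z>.03)&(Z<.05)&(Y>.33)&(Y<.53)&(X>.34)&(X<.6)).astype(np.uint8); nn,l,st,_=cv2.connectedComponentsWithStats(m)
    for i in range(1,nn):
        if st[i,4]>60: print(n,st[i,4],cv2.minAreaRect((W[l==i][:,:2]*1000).astype(np.float32)))
E
```

```text
t: 2.95
tcp_pos: [0.4943, 0.0106, 0.0304]
tool_rot: [0.991, 0.131, -0.002, -0.001]
force: [-0.7, -0.2, 1.0]
finger_gap: 0.901
gripper_force: 0.0
t: 3.75
tcp_pos: [0.4962, 0.0106, 0.0333]
tool_rot: [0.991, 0.131, 0.001, 0.0]
force: [0.3, 0.9, 6.7]
finger_gap: 0.37
gripper_force: 49.6
top 565 ((465.49407958984375, 435.75604248046875), (200.26512145996094, 152.6377410888672), 5.194331169128418)
scene 634 ((468.0574645996094, 434.27520751953125), (204.4666290283203, 150.1957550048828), 4.920637607574463)
```

```bash
python3 -m crank '[{"dp":[0,0,0.4],"angular":[0,0,0]},{"dp":[0,0,0.8],"angular":[0,0,0]},{"dp":[0,0,1],"angular":[0,0,0]},{"dp":[0,0,1],"angular":[0,0,0]},{"dp":[0,0,1],"angular":[0,0,0]},{"dp":[0,0.3,0.8],"angular":[0,0,-2]},{"dp":[-0.05,0.6,0],"angular":[0,0,-2]},{"dp":[-0.08,0.9,0],"angular":[0,0,-2]},{"dp":[-0.08,1,0],"angular":[0,0,-2]},{"dp":[-0.08,1,0],"angular":[0,0,-2]},{"dp":[-0.08,1,0],"angular":[0,0,0]},{"dp":[-0.08,1,0],"angular":[0,0,0]},{"dp":[-0.08,1,0],"angular":[0,0,0]},{"dp":[-0.08,1,0],"angular":[0,0,0]},{"dp":[-0.08,1,0],"angular":[0,0,0]},{"dp":[-0.08,1,0],"angular":[0,0,0]},{"dp":[-0.08,1,0],"angular":[0,0,0]},{"dp":[-0.08,1,0],"angular":[0,0,0]},{"dp":[-0.08,1,0],"angular":[0,0,0]},{"dp":[-0.05,0.6,0],"angular":[0,0,0]}]'
python3 -m crank '[{"dp":[0,0.5,0],"angular":[0,0,0]},{"dp":[0,0.2,0],"angular":[0,0,0]},{"dp":[0,0,0],"angular":[0,0,0]}]'
python3 - <<'E'
import st
from h import *
im,z,K,T=snap('wrist'); W=cloud(z,K,T); cv2.imwrite('pics/w2.png',im)
E
```

```text
t: 5.75
tcp_pos: [0.463, 0.4142, 0.1824]
tool_rot: [0.999, 0.045, -0.0, -0.0]
force: [0.5, -0.4, -2.1]
finger_gap: 0.365
gripper_force: 50.2
t: 6.05
tcp_pos: [0.464, 0.4335, 0.1822]
tool_rot: [0.999, 0.044, -0.0, 0.0]
force: [0.2, -0.8, -2.6]
finger_gap: 0.368
gripper_force: 50.2
t 6.05 tcp [0.464  0.4335 0.1822] toolx yaw 5.04 z [-0.    -0.001 -1.   ] gap 0.36754741999089335 [ 0.2 -0.8 -2.6] 50.20206598494042
```

View pics/w2.png

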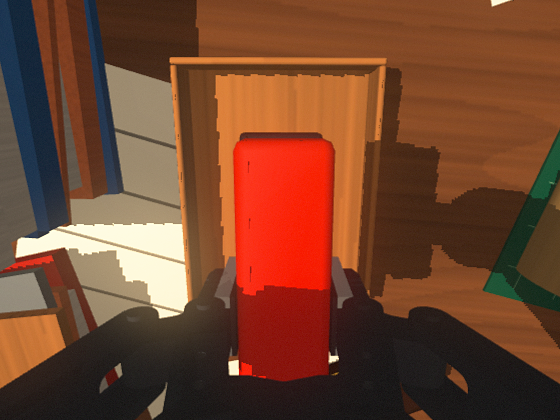

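The stapler is held straight at (284,250), centred and parallel inside the tray, whose walls are at columns 180 and 375. I'll lower it.

```bash
python3 -m crank '[{"dp":[0,0,-0.5],"angular":[0,0,0]},{"dp":[0,0,-0.8],"angular":[0,0,0]},{"dp":[0,0,-0.8],"angular":[0,0,0]},{"dp":[0,0,-0.8],"angular":[0,0,0]},{"dp":[0,0,-0.6],"angular":[0,0,0]},{"dp":[0,0,-0.4],"angular":[0,0,0]},{"dp":[0,0,-0.3],"angular":[0,0,0]},{"dp":[0,0,-0.2],"angular":[0,0,0]},{"dp":[0,0,-0.2],"angular":[0,0,0]},{"dp":[0,0,-0.1],"angular":[0,0,0]},{"dp":[0,0,-0.1],"angular":[0,0,0]},{"dp":[0,0,0],"angular":[0,0,0]},{"dp":[0,0,0],"angular":[0,0,0]}]'
```

```text
t: 7.4
tcp_pos: [0.464, 0.4337, 0.0386]
tool_rot: [0.999, 0.044, 0.0, -0.0]
force: [0.3, -0.3, -1.8]
finger_gap: 0.367
gripper_force: 50.2
```

```bash
python3 -m crank '[{"dp":[0,0,-0.05],"angular":[0,0,0]},{"dp":[0,0,-0.05],"angular":[0,0,0]},{"dp":[0,0,0],"angular":[0,0,0]}]'; python3 -m crank '[{"dp":[0,0,-0.04],"angular":[0,0,0]},{"dp":[0,0,0],"angular":[0,0,0]}]'
```

```text
t: 7.7
tcp_pos: [0.4641, 0.4337, 0.0355]
tool_rot: [0.999, 0.044, 0.0, -0.0]
force: [-0.4, -0.3, -2.6]
finger_gap: 0.367
gripper_force: 50.2
t: 7.9
tcp_pos: [0.464, 0.4338, 0.0353]
tool_rot: [0.999, 0.044, 0.0, -0.0]
force: [-2.5, -0.1, 4.2]
finger_gap: 0.365
gripper_force: 50.6
```

```bash
python3 -m crank '[{"dp":[0,0,0],"angular":[0,0,0]},{"dp":[0,0,0],"angular":[0,0,0]},{"dp":[0,0,0],"angular":[0,0,0]},{"dp":[0,0,0],"angular":[0,0,0]},{"dp":[0,0,0.2],"angular":[0,0,0]},{"dp":[0,0,0.5],"angular":[0,0,0]},{"dp":[0,0,0.8],"angular":[0,0,0]},{"dp":[0,0,0.9],"angular":[0,0,0]},{"dp":[0,0,0.9],"angular":[0,0,0]},{"dp":[0,0,0.9],"angular":[0,0,0]},{"dp":[0,0,0.5],"angular":[0,0,0]},{"dp":[0,0,0],"angular":[0,0,0]}]' 0.3
python3 - <<'E'
import st
from h import *
im,z,K,T=snap('wrist'); W=cloud(z,K,T); cv2.imwrite('pics/w3.png',im)
hsv=cv2.cvtColor(im,cv2.COLOR_BGR2HSV);H,S=hsv[...,0].astype(int),hsv[...,1]
m=((H<6)|(H>174))&(S>150)&(W[...,2]>.03)&(W[...,2]<.08); q=W[m]; print(len(q),cv2.minAreaRect((q[:,:2]*1000).astype(np.float32)),np.percentile(q[:,2],[5,50,95]))
im,z,K,T=snap('top'); W=cloud(z,K,T); X,Y,Z=np.moveaxis(W,-1,0)
t=W[(Z>.08)&(Z<.1)&(X>.38)&(X<.68)&(Y>.1)&(Y<.24)]; r=cv2.minAreaRect((t[:,:2]*1000).astype(np.float32)); print('tube',len(t),r)
E
```

```text
t: 9.1
tcp_pos: [0.4656, 0.4348, 0.1793]
tool_rot: [0.999, 0.044, 0.003, -0.002]
force: [0.2, 0.3, -0.7]
finger_gap: 0.703
gripper_force: 0.0
t 9.1 tcp [0.4656 0.4348 0.1793] toolx yaw 5.02 z [ 0.006  0.004 -1.   ] gap 0.7026555173990368 [ 0.2  0.3 -0.7] 0.0
6965 ((428.96942138671875, 430.62335205078125), (364.43829345703125, 185.2570343017578), 73.2332763671875) [0.04932385 0.05330428 0.05746009]
tube 2113 ((535.466552734375, 169.099853515625), (72.0514144897461, 250.58547973632812), 79.71082305908203)
```

The stapler is flat in the tray: its top height matches the 5 mm floor. Next I'll turn the fingers parallel to the tube and go down on its left side.

```bash
python3 -m crank '[{"dp":[0.25,-0.59,0],"angular":[0,0,7.4]},{"dp":[0.25,-0.59,0],"angular":[0,0,7.4]},{"dp":[0.25,-0.59,0],"angular":[0,0,7.4]},{"dp":[0.25,-0.59,0],"angular":[0,0,7.4]},{"dp":[0.25,-0.59,0],"angular":[0,0,7.4]},{"dp":[0.25,-0.59,0],"angular":[0,0,7.4]},{"dp":[0.25,-0.59,0],"angular":[0,0,7.4]},{"dp":[0.25,-0.59,0],"angular":[0,0,7.4]},{"dp":[0.25,-0.59,0],"angular":[0,0,7.4]},{"dp":[0.25,-0.59,0],"angular":[0,0,7.4]},{"dp":[0,0,0],"angular":[0,0,0]},{"dp":[0,0,-0.5],"angular":[0,0,0]},{"dp":[0,0,-0.8],"angular":[0,0,0]},{"dp":[0,0,-0.8],"angular":[0,0,0]},{"dp":[0,0,-0.8],"angular":[0,0,0]},{"dp":[0,0,-0.8],"angular":[0,0,0]},{"dp":[0,0,-0.5],"angular":[0,0,0]},{"dp":[0,0,-0.2],"angular":[0,0,0]},{"dp":[0,0,0],"angular":[0,0,0]},{"dp":[0,0,0],"angular":[0,0,0]}]' 0.5
python3 - <<'E'
import st
from h import *
s=sense(); e=np.array([np.cos(np.radians(-11.2)),np.sin(np.radians(-11.2))]); n=np.array([-e[1],e[0]]); d=s['tcp_pos'][:2]-[.506,-.015]; print('along',d@e,'across',d@n, n)
im,z,K,T=snap('wrist'); cv2.imwrite('pics/w4.png',im)
E
```

```text
t: 11.2
tcp_pos: [0.5394, 0.2569, 0.0437]
tool_rot: [0.772, 0.636, 0.001, 0.0]
force: [0.6, 0.4, -1.2]
finger_gap: 0.504
gripper_force: 0.0
t 11.2 tcp [0.5394 0.2569 0.0437] toolx yaw 78.99 z [ 0.001  0.    -1.   ] gap 0.5038015140362161 [ 0.6  0.4 -1.2] 0.0
along -0.02002341359925311 across 0.27320543096886357 [0.19423435 0.98095516]
```

View pics/w4.png

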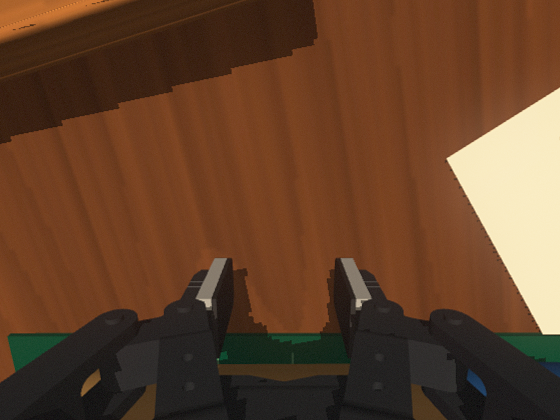

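The fingers are upright and straddle the tube's middle, with only its ends visible behind them (rows 360–400). I'll push gently along −n.

```bash
python3 -m crank '[{"dp":[-0.02,-0.1,0.05],"angular":[0,0,0]},{"dp":[-0.04,-0.2,0.05],"angular":[0,0,0]},{"dp":[-0.052,-0.262,0],"angular":[0,0,0]},{"dp":[-0.052,-0.262,0],"angular":[0,0,0]},{"dp":[-0.052,-0.262,0],"angular":[0,0,0]},{"dp":[-0.052,-0.262,0],"angular":[0,0,0]},{"dp":[-0.052,-0.262,0],"angular":[0,0,0]},{"dp":[-0.052,-0.262,0],"angular":[0,0,0]},{"dp":[-0.052,-0.262,0],"angular":[0,0,0]},{"dp":[-0.052,-0.262,0],"angular":[0,0,0]},{"dp":[-0.052,-0.262,0],"angular":[0,0,0]},{"dp":[-0.052,-0.262,0],"angular":[0,0,0]},{"dp":[-0.052,-0.262,0],"angular":[0,0,0]},{"dp":[-0.052,-0.262,0],"angular":[0,0,0]},{"dp":[-0.04,-0.2,0],"angular":[0,0,0]},{"dp":[-0.03,-0.15,0],"angular":[0,0,0]},{"dp":[-0.02,-0.1,0],"angular":[0,0,0]},{"dp":[0,0,0],"angular":[0,0,0]},{"dp":[0,0,0],"angular":[0,0,0]},{"dp":[0,0,0],"angular":[0,0,0]}]'
cat > tube.py <<'E'
from h import *
e=np.array([np.cos(np.radians(-11.2)),np.sin(np.radians(-11.2))]); n=np.array([-e[1],e[0]]); M0=np.array([.506,-.015])
def look(views=('top','scene')):
    s=sense(); d=s['tcp_pos'][:2]-M0; print('t',s['t'],'tcp along',(d@e).round(4),'across',(d@n).round(4),'f',s['force'].round(1))
    for v in views:
        im,z,K,T=snap(v); cv2.imwrite(f'pics/tube_{v}.png',im); W=cloud(z,K,T); hsv=cv2.cvtColor(im,cv2.COLOR_BGR2HSV);H,S,V=hsv[...,0].astype(int),hsv[...,1],hsv[...,2]
        A=(W[...,:2]-M0)@e; C=(W[...,:2]-M0)@n; Z=W[...,2]
        m=(Z>.06)&(Z<.098)&(abs(A)<.16)&(C>-.07)&(C<.22)&(S>70)&(V>60)
        l=cv2.connectedComponentsWithStats(m.astype(np.uint8)); st=l[2]; k=1+np.argmax(st[1:,4]); m=l[1]==k
        a,c,zz=A[m],C[m],Z[m]
        b=[]
        # circle centre of each half, from z-known radius: ridge fit
        from scipy.optimize import least_squares
        f=least_squares(lambda p:np.hypot(c-(p[0]+p[1]*a),zz-.048+p[2])-.045,[np.median(c),0,0],loss='soft_l1',f_scale=.003).x
        print(v,m.sum(),'along',np.percentile(a,[.5,99.5]).round(4),'mid',(np.percentile(a,[.5,99.5]).mean()).round(4),'across',f[0].round(4),'yaw err',f[1].round(3),'dz',f[2].round(4))
E
python3 -c "from tube import *;look()"
```

```text
t: 13.25
tcp_pos: [0.5158, 0.14, 0.0461]
tool_rot: [0.771, 0.636, 0.0, 0.0]
force: [0.4, -0.6, 0.4]
finger_gap: 0.498
gripper_force: 0.0
t 13.25 tcp along -0.0205 across 0.1539 f [ 0.4 -0.6  0.4]
top 2527 along [-0.1298  0.1178] mid -0.006 across 0.0725 yaw err 0.007 dz 0.0003
scene 1364 along [-0.0688  0.1223] mid 0.0268 across 0.0689 yaw err 0.007 dz -0.0011
```

```bash
python3 -m crank '[{"dp":[-0.026,-0.131,0],"angular":[0,0,0]},{"dp":[-0.052,-0.262,0],"angular":[0,0,0]},{"dp":[-0.052,-0.262,0],"angular":[0,0,0]},{"dp":[-0.033,-0.164,0],"angular":[0,0,0]},{"dp":[-0.033,-0.164,0],"angular":[0,0,0]},{"dp":[-0.033,-0.164,0],"angular":[0,0,0]},{"dp":[-0.033,-0.164,0],"angular":[0,0,0]},{"dp":[-0.033,-0.164,0],"angular":[0,0,0]},{"dp":[-0.033,-0.164,0],"angular":[0,0,0]},{"dp":[-0.033,-0.164,0],"angular":[0,0,0]},{"dp":[-0.033,-0.164,0],"angular":[0,0,0]},{"dp":[-0.026,-0.131,0],"angular":[0,0,0]},{"dp":[-0.026,-0.131,0],"angular":[0,0,0]},{"dp":[-0.02,-0.098,0],"angular":[0,0,0]},{"dp":[-0.02,-0.098,0],"angular":[0,0,0]},{"dp":[-0.013,-0.065,0],"angular":[0,0,0]},{"dp":[-0.013,-0.065,0],"angular":[0,0,0]},{"dp":[-0.006,-0.033,0],"angular":[0,0,0]},{"dp":[0,0,0],"angular":[0,0,0]},{"dp":[0,0,0],"angular":[0,0,0]}]'
python3 -c "from tube import *;look()"
```

```text
t: 15.35
tcp_pos: [0.5002, 0.0621, 0.0461]
tool_rot: [0.772, 0.636, 0.0, 0.0]
force: [1.2, 0.4, 0.6]
finger_gap: 0.503
gripper_force: 0.0
t 15.35 tcp along -0.0207 across 0.0745 f [1.2 0.4 0.6]
top 1581 along [-0.1272  0.1188] mid -0.0042 across 0.0151 yaw err 0.005 dz 0.0001
scene 1060 along [-0.0315  0.1226] mid 0.0455 across 0.0135 yaw err 0.006 dz -0.0012
```

View pics/tube_top.png

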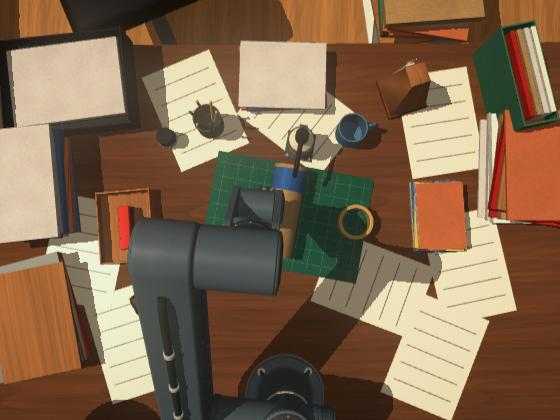

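The tube (column 290) is about 14 mm left of the line, straight, with its blue band at (288,178) coming under the spout. I'll nudge it slowly.

```bash
python3 -m crank '[{"dp":[-0.006,-0.033,0],"angular":[0,0,0]},{"dp":[-0.013,-0.065,0],"angular":[0,0,0]},{"dp":[-0.013,-0.065,0],"angular":[0,0,0]},{"dp":[-0.013,-0.065,0],"angular":[0,0,0]},{"dp":[-0.013,-0.065,0],"angular":[0,0,0]},{"dp":[-0.013,-0.065,0],"angular":[0,0,0]},{"dp":[-0.01,-0.05,0],"angular":[0,0,0]},{"dp":[-0.006,-0.033,0],"angular":[0,0,0]},{"dp":[0,0,0],"angular":[0,0,0]},{"dp":[0,0,0],"angular":[0,0,0]}]'
python3 -c "from tube import *;look()"
```

```text
t: 16.45
tcp_pos: [0.4976, 0.0489, 0.0461]
tool_rot: [0.772, 0.636, 0.0, -0.0]
force: [0.2, -0.1, 0.2]
finger_gap: 0.502
gripper_force: 0.0
t 16.45 tcp along -0.0207 across 0.061 f [ 0.2 -0.1  0.2]
top 1448 along [-0.1258  0.1189] mid -0.0035 across 0.0022 yaw err 0.005 dz -0.0
scene 1035 along [-0.0309  0.1229] mid 0.046 across 0.0004 yaw err 0.007 dz -0.0012
```

The tube is on the line (across ≈ 1 mm, along −4 mm, yaw error 0.006). I'll back off, rise, shut the fingers and go above the pump.

```bash
python3 -m crank '[{"dp":[0.03,0.15,0],"angular":[0,0,0]},{"dp":[0.06,0.3,0],"angular":[0,0,0]},{"dp":[0.06,0.3,0],"angular":[0,0,0]},{"dp":[0.06,0.3,0],"angular":[0,0,0]},{"dp":[0.06,0.3,0],"angular":[0,0,0]},{"dp":[0,0.15,0.4],"angular":[0,0,0]},{"dp":[0,0,0.8],"angular":[0,0,0]},{"dp":[0,0,1],"angular":[0,0,0]},{"dp":[0,0,1],"angular":[0,0,0]},{"dp":[0,0,1],"angular":[0,0,0]},{"dp":[0,0,1],"angular":[0,0,0]},{"dp":[0,0,1],"angular":[0,0,0]},{"dp":[0,0,0.8],"angular":[0,0,0]},{"dp":[0,0,0],"angular":[0,0,0]}]' 1
python3 - <<'E'
from tube import *; import st
look(('top','scene'))
im,z,K,T=snap('wrist'); cv2.imwrite('pics/w5.png',im)
for v in('top','scene'):
    im,z,K,T=snap(v); W=cloud(z,K,T); X,Y,Z=np.moveaxis(W,-1,0)
    # head: rim beyond spout - project ring
    A=(W[...,:2]-M0)@e; C=(W[...,:2]-M0)@n
    m=(Z>.17)&(Z<.186)&(abs(C)<.03)&(A>.172)&(A<.22); print(v,m.sum(),'head along',A[m].min(),A[m].max(),'across',C[m].min(),C[m].max(),C[m].mean(),'z',np.median(Z[m]))
E
```

```text
t: 17.95
tcp_pos: [0.5075, 0.0942, 0.2604]
tool_rot: [0.771, 0.636, 0.003, 0.003]
force: [0.6, -0.2, 0.1]
finger_gap: -0.005
gripper_force: 0.0
t 17.95 tcp [0.5075 0.0942 0.2604] toolx yaw 79.03 z [ 0.009 -0.    -1.   ] gap -0.005438061073777397 [ 0.6 -0.2  0.1] 0.0
t 17.95 tcp along -0.0197 across 0.1074 f [ 0.6 -0.2  0.1]
top 2797 along [-0.1291  0.1184] mid -0.0053 across 0.002 yaw err 0.01 dz 0.0003
scene 1759 along [-0.1259  0.1226] mid -0.0016 across 0.0003 yaw err 0.01 dz -0.0012
top 138 head along 0.1729880440374145 0.20438971539850484 across -0.013766313473987952 0.017952875991608806 0.0019279548958475812 z 0.17750420241171172
scene 127 head along 0.17245096065863838 0.20894422538881396 across -0.015930846266669657 0.01779355874863157 0.0032836436059247567 z 0.17880994205498357
```

```bash
python3 -m crank '[{"dp":[0.4,-0.3,0],"angular":[0,0,0]},{"dp":[0.8,-0.62,0],"angular":[0,0,0]},{"dp":[0.8,-0.62,0],"angular":[0,0,0]},{"dp":[0.8,-0.62,0],"angular":[0,0,0]},{"dp":[0.8,-0.62,0],"angular":[0,0,0]},{"dp":[0.8,-0.62,0],"angular":[0,0,0]},{"dp":[0.8,-0.62,0],"angular":[0,0,0]},{"dp":[0.6,-0.5,0],"angular":[0,0,0]},{"dp":[0.37,-0.28,0],"angular":[0,0,0]},{"dp":[0,0,0],"angular":[0,0,0]},{"dp":[0,0,-0.5],"angular":[0,0,0]},{"dp":[0,0,-0.8],"angular":[0,0,0]},{"dp":[0,0,-0.4],"angular":[0,0,0]},{"dp":[0,0,0],"angular":[0,0,0]},{"dp":[0,0,0],"angular":[0,0,0]}]'
python3 - <<'E'
from tube import *; look(('top','scene'))
im,z,K,T=snap('scene'); cv2.imwrite('pics/press.png',cv2.resize(im[150:330,120:400],None,fx=2.5,fy=2.5))
E
```

```text
t: 19.7
tcp_pos: [0.6905, -0.0497, 0.2049]
tool_rot: [0.771, 0.636, -0.0, -0.0]
force: [0.5, -0.0, 0.8]
finger_gap: -0.004
gripper_force: 0.0
t 19.7 tcp along 0.1878 across 0.0018 f [ 0.5 -0.   0.8]Traceback (most recent call last):
  File "<stdin>", line 1, in <module>
  File "tube.py", line 9, in look
    l=cv2.connectedComponentsWithStats(m.astype(np.uint8)); st=l[2]; k=1+np.argmax(st[1:,4]); m=l[1]==k
                                                                         ~~~~~~~~~^^^^^^^^^^
    return _wrapfunc(a, 'argmax', axis=axis, out=out, **kwds)
    return bound(*args, **kwds)
ValueError: attempt to get argmax of an empty sequence
```

The arm is blocking the top view, and I haven't touched the pump yet. Pressing.

```bash
python3 -m crank '[{"dp":[0.03,0,-0.15],"angular":[0,0,0]},{"dp":[0.03,0,-0.15],"angular":[0,0,0]},{"dp":[0,0,-0.1],"angular":[0,0,0]},{"dp":[0,0,-0.1],"angular":[0,0,0]},{"dp":[0,0,-0.1],"angular":[0,0,0]},{"dp":[0,0,-0.1],"angular":[0,0,0]},{"dp":[0,0,0],"angular":[0,0,0]},{"dp":[0,0,0],"angular":[0,0,0]}]'
python3 -c "
from tube import *; look(('scene',))"
```

```text
t: 20.55
tcp_pos: [0.6931, -0.0502, 0.1849]
tool_rot: [0.772, 0.636, 0.001, 0.001]
force: [-0.7, 0.5, 6.6]
finger_gap: 0.001
gripper_force: 2.9
t 20.55 tcp along 0.1903 across 0.0018 f [-0.7  0.5  6.6]
scene 2035 along [-0.1269  0.1225] mid -0.0022 across 0.0003 yaw err 0.009 dz -0.0011
```

```bash
python3 -m crank '[{"dp":[0,0,-0.08],"angular":[0,0,0]},{"dp":[0,0,-0.08],"angular":[0,0,0]},{"dp":[0,0,0],"angular":[0,0,0]},{"dp":[0,0,0],"angular":[0,0,0]}]'
```

```text
t: 21.0
tcp_pos: [0.6931, -0.0502, 0.183]
tool_rot: [0.771, 0.636, 0.001, 0.001]
force: [-4.4, 1.0, 15.4]
finger_gap: 0.004
gripper_force: 7.9
```

The pump is on its stop (15 N, TCP held at 0.183). I'll rise clear and verify.

```bash
python3 -m crank '[{"dp":[0,0,0.15],"angular":[0,0,0]},{"dp":[0,0,0.2],"angular":[0,0,0]},{"dp":[0,0,0.3],"angular":[0,0,0]},{"dp":[0,0,0.6],"angular":[0,0,0]},{"dp":[0,0,0.8],"angular":[0,0,0]},{"dp":[0,0,0.8],"angular":[0,0,0]},{"dp":[-0.6,0.6,0.2],"angular":[0,0,0]},{"dp":[-0.8,0.8,0],"angular":[0,0,0]},{"dp":[-0.8,0.8,0],"angular":[0,0,0]},{"dp":[-0.8,0.8,0],"angular":[0,0,0]},{"dp":[-0.8,0.8,0],"angular":[0,0,0]},{"dp":[-0.8,0.8,0],"angular":[0,0,0]},{"dp":[-0.8,0.8,0],"angular":[0,0,0]},{"dp":[-0.4,0.8,0],"angular":[0,0,0]},{"dp":[0,0.4,0],"angular":[0,0,0]},{"dp":[0,0,0],"angular":[0,0,0]},{"dp":[0,0,0],"angular":[0,0,0]}]'
python3 - <<'E'
from tube import *
look()
for v in('top','scene'):
    im,z,K,T=snap(v); cv2.imwrite(f'pics/end_{v}.png',im); W=cloud(z,K,T); Z=W[...,2]; A=(W[...,:2]-M0)@e; C=(W[...,:2]-M0)@n
    m=(Z>.14)&(Z<.19)&(abs(C)<.016)&(A>.178)&(A<.202); print(v,'head z',np.median(Z[m]))
    hsv=cv2.cvtColor(im,cv2.COLOR_BGR2HSV);H,S=hsv[...,0].astype(int),hsv[...,1]
    q=W[((H<6)|(H>174))&(S>150)&(Z>.03)&(Z<.07)&(W[...,1]>.37)&(W[...,1]<.5)&(W[...,0]>.35)&(W[...,0]<.6)]; print('stapler',len(q),q.mean(0).round(3))
E
```

```text
t: 22.7
tcp_pos: [0.5196, 0.1474, 0.2707]
tool_rot: [0.771, 0.636, -0.0, 0.0]
force: [0.6, -0.5, -1.0]
finger_gap: -0.001
gripper_force: 0.0
t 22.7 tcp along -0.0182 across 0.1619 f [ 0.6 -0.5 -1. ]
top 2789 along [-0.1293  0.1185] mid -0.0054 across 0.002 yaw err 0.008 dz 0.0002
scene 1824 along [-0.1235  0.1226] mid -0.0005 across 0.0003 yaw err 0.009 dz -0.0012
top head z 0.17769959328374774
stapler 513 [0.463 0.432 0.053]
scene head z 0.17805066067643183
stapler 527 [0.47  0.432 0.053]
```

View pics/end_scene.png

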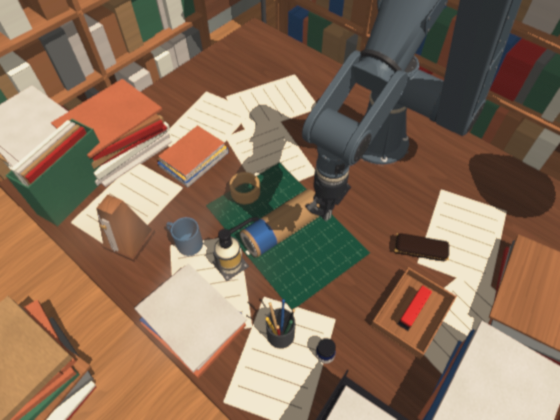

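The stapler is in the tray at (415,307), the tube is on the line with its band at (259,237) by the pump, the pump is up, and the other objects look unmoved. I'm handing it in.

```bash
python3 -c "
from station import order; print(order.sign_off())"
```

```text
the job is handed in; nothing more can be done
None
```

The job is handed in at about 23 s, though no verdict came back: the stapler lies flat in the tray, the tube rests about 1 mm off the line with its band under the spout, and the pump was pressed to its stop and is back up.

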